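# Sweep loose connectors into the parts bay

### The job

Sweep the three loose cable connectors across the bench with the fingertips, through the open side of the low black three-walled parts bay, so that every one ends up well inside it, on the bench between its walls. Only push them along the bench, never lift one off it, and leave everything else, including the small jar standing among them, standing or lying where it is.

Things in the scene. Friction and masses are not known exactly. Their poses are not given: they have to be found in the camera images.
- bay: low black three-walled parts bay screwed to the bench, without front wall or floor. Inside 200 mm wide, 100 mm deep; walls 6 mm thick, 30 mm high. Origin: on the bench, middle of the open mouth; x points into the bay (back wall at x = 100 mm), y across it (side walls at +-100 mm, starting at x = 0). The connectors lie 80 to 200 mm before the mouth
- connector_a: one of three identical loose cable connectors lying flat on the bench: black plastic housing 32 x 26 mm and 14 mm high, two brass pins reaching 7 mm out of one 26 mm end; about 40 g, slides freely. Origin: centre of the housing's underside; z up, x along the 32 mm length towards the pins. Lies at any yaw
- connector_b: one of three identical loose cable connectors lying flat on the bench: black plastic housing 32 x 26 mm and 14 mm high, two brass pins reaching 7 mm out of one 26 mm end; about 40 g, slides freely. Origin: centre of the housing's underside; z up, x along the 32 mm length towards the pins. Lies at any yaw
- connector_c: one of three identical loose cable connectors lying flat on the bench: black plastic housing 32 x 26 mm and 14 mm high, two brass pins reaching 7 mm out of one 26 mm end; about 40 g, slides freely. Origin: centre of the housing's underside; z up, x along the 32 mm length towards the pins. Lies at any yaw
- jar: small amber jar with a steel cap, 32 mm diameter, 48 mm high, standing among the connectors; to be left alone. Origin: centre of its underside
- flux: small white bottle with black cap, 28 mm diameter, 62 mm high, standing upright near the connectors, farther from the mouth; to be left alone. Origin: centre of its underside
- spool: wire spool standing on end, 50 mm diameter, 40 mm high, behind the back wall of the bay; to be left alone. Origin: centre of its underside
- screwdriver: screwdriver, 180 mm long, lying on the bench to the right of the work; to be left alone. Origin: its underside, near the middle of its length; x along it towards the tip
- phone: black phone lying flat, 150 x 72 x 9 mm, to the right of the work; to be left alone. Origin: centre of its underside; x along its length
- spanner: steel cross-shaped spanner lying flat, 126 x 86 mm, 12 mm high, to the left beyond the bay; to be left alone. Origin: underside, middle of the long bar; x along it
- tape: roll of yellow tape lying flat, 80 mm diameter with a 52 mm hole, 19 mm high, to the left beyond the bay; to be left alone. Origin: centre of its underside

How it is judged:
At the end, for the whole second after the job is handed in: all three connectors lie still on the bench between the bay's walls, the centre of each housing at least 22 mm past the line of the open mouth (x of connector_a in the frame of bay between 0.022 and 0.1 m and y of connector_a in the frame of bay between -0.1 and 0.1 m and height (world z) of each of connector_a, connector_b, connector_c below 0.025 m and linear speed of each of connector_a, connector_b, connector_c below 0.02 m/s and x of connector_b in the frame of bay between 0.022 and 0.1 m and y of connector_b in the frame of bay between -0.1 and 0.1 m and x of connector_c in the frame of bay between 0.022 and 0.1 m and y of connector_c in the frame of bay between -0.1 and 0.1 m); the robot touches nothing.
It fails at once if a connector is lifted off the bench (its origin more than 35 mm above it) (height (world z) of any of connector_a, connector_b, connector_c above 0.035 m).
It fails at once if something other than the connectors is moved by more than 15 mm or tipped over (distance of any of jar, flux, spool, screwdriver, phone, spanner, tape from where it was at the start of the episode above 0.015 m or angle between any of jar, flux, spool's own z axis and vertical above 0.4 rad).
It also fails if it takes over 64 s, if anything falls off the work surface, if the arm or the gripper's body presses on something with over 40 N, if the wrist force passes 120 N, or if a joint passes its speed limit or range.

### The arm

A 6-joint arm with a two-finger parallel gripper is mounted at the origin on the work surface. World frame = base frame: x ahead of the robot, y to its left, z up, the work surface at z = 0. Lengths are in m, angles in rad, forces in N, time in s.
With the tool pointing down it reaches from about 0.3 to 0.85 m from the base axis. Payload 4.2 kg.
Tool frame: the origin (TCP) lies between the finger pads; the fingertips stand 8 mm ahead of it and the grasp point (between the pads) lies 11 mm behind it; z points along the fingers, y is the line along which they close (so a half turn about z gives the same grasp; the last joint's range is limited). The gripper opens to 91 mm and grips with 3 to 60 N. Pads are 32 mm wide; open, the fingers measure 118 mm over their backs; the gripper's body (76 mm by 178 mm) begins 60 mm behind the grasp point.
Start: joints at [1.146, 0.32, 1.565, -0, 1.257, -0.02], TCP at [0.226, 0.529, 0.222] pointing down, gripper open.
Joint ranges: [-3.11, 3.11], [-0.84, 2.01], [0.21, 2.61], [-1.34, 4.49], [0.05, 2.63], [-2.56, 2.56]. Speed limits (rad/s): [2.57, 2.57, 3.14, 3.14, 3.14, 3.14].

### API

Orientations are given as a unit quaternion [w, x, y, z].
In Python, from station import env gives the robot as it stands. The module is installed in compiled form; this text tells all that it offers.
- The arm moves only by the tool jog_arm, never from a script. Its arguments are lists of equal length, an entry for each row: "jaw": the opening, from -1 (shut) to 1 (fully open); "xyz": the shift along the world's x, y, z in m, a list of three; "roll": the turn about the world's z in units of 5 degrees (1.0 is 5 degrees). In form: {"jaw": [jaw, ...], "xyz": [[x, y, z], ...], "roll": [roll, ...]}. A call has 1 to 20 rows; each row shifts and turns the commanded pose from where the row before left it; what a row does not reach is not made up. A row lasts 1/10 s, in which the tool goes at most 50 mm and 8.59 degrees, less where a joint would pass 70% of its speed; a pose out of reach is approached as far as the arm can. A call with a gripper value outside its range is refused whole. The fingers move at their own pace and stop on an object; "force" is the grip in N (left out, the last holds). Time passes only in rows, so rows that do not move let the fingers close. It gives the time, the measured TCP pose, the force, the opening and the grip force at its end, in the units of the state.
- env.state(): the state, without advancing time (a new reading comes with each control period).
- env.snapshot(name): name is "scene" or "top" or "wrist"; returns a dict with "color" (384x512x3 uint8, red, green, blue), "depth" (384x512 float32, m along the optical axis (not along the pixel's ray), 0 where there is no reading), "K" (3x3 intrinsics, pixels), "distortion" ([k1, k2, p1, p2, k3] as OpenCV has them; the pictures are not rectified), "rvec" (rotation vector, rad) and "tvec" (3), from world to camera coordinates, as OpenCV has them. Camera axes: x right, y down, z forward; pixel columns grow to the right and rows downward; lengths in m; the calibration is good to about 2 mm. A picture is of the moment at which its call begins.
- env.close_job(): hands the job in; it is judged then, once.
The state is a dict: "t": time; "qpos": joint angles; "qd": joint speeds; "effort": joint torques, N m; "ee_pos": TCP position; "orientation": TCP orientation; "wrist_force": force on the tool from outside, world axes, zero at the start; "torque": the same for the moment, N m; "width": opening from 0.0 (shut) to 1.0 (fully open); "finger_force": force on a finger pad.
Only numpy, scipy, OpenCV 4.12 (cv2) and the standard library are available. Lean on these libraries where they do the work, as an engineer would, in place of code of your own. Each camera call takes 0.05 s, during which the arm holds its last target. There are 200 camera calls.

## Working session

There is one attempt and no reset: what is moved stays moved. The work goes in short steps, Python scripts to look and compute and a tool call to move; the robot and the scene stay as the last step left them, time stands still between calls to the robot, and variables do not carry over. Pictures are saved under pics/ and viewed, at most 10 in all, crops included, and the job is handed in when it is done.

Besides the shell and the picture viewer there is one more tool, called after "Call:" as a command line: name --pt "numbers of a row" for each row, then --argument value for the rest. jog_arm: Moves the arm, as the interface text tells. Its arguments: {"type":"object","properties":{"jaw":{"type":"array","items":{"type":"number"}},"xyz":{"type":"array","items":{"type":"array","items":{"type":"number"}}},"roll":{"type":"array","items":{"type":"number"}},"force":{"type":"number"}},"required":["jaw","xyz","roll"]}

```bash
mkdir -p pics; cat > h.py <<'E'
import numpy as np, cv2
from station import env
def snap(n,f=None):
    s=env.snapshot(n)
    if f: cv2.imwrite('pics/'+f,s['color'][:,:,::-1])
    return s
def cloud(s):
    h,w=s['depth'].shape
    u,v=np.meshgrid(np.arange(w),np.arange(h))
    p=cv2.undistortPoints(np.stack([u,v],-1).reshape(-1,1,2).astype(np.float64),s['K'],np.array(s['distortion'],float)).reshape(h,w,2)
    d=s['depth'][...,None]
    c=np.concatenate([p*d,d],-1)
    R=cv2.Rodrigues(np.array(s['rvec'],float))[0]
    W=(c-np.array(s['tvec']).reshape(3))@R
    W[s['depth']==0]=np.nan
    return W
E
python3 - <<'E'
from h import *
a=snap('top','top1.png');b=snap('scene','scene1.png')
np.savez('s.npz',a=cloud(a),b=cloud(b),ac=a['color'],bc=b['color'])
i=np.hstack([a['color'],b['color']])[:,:,::-1]
cv2.imwrite('pics/both.png',cv2.resize(a['color'][:,:,::-1],(800,600)))
W=cloud(a);print(W[192,256],W[20,20],W[20,490],W[360,20],W[360,490])
E
```

```text
[5.45680676e-01 2.86976827e-04 2.95074334e-04] [ 1.64489899  1.31213257 -0.60924885] [ 1.47663479 -1.15555143 -0.40883823] [ 0.03810704  0.70983991 -0.00414048] [ 0.05801931 -0.63778777  0.0869943 ]
```

View pics/both.png

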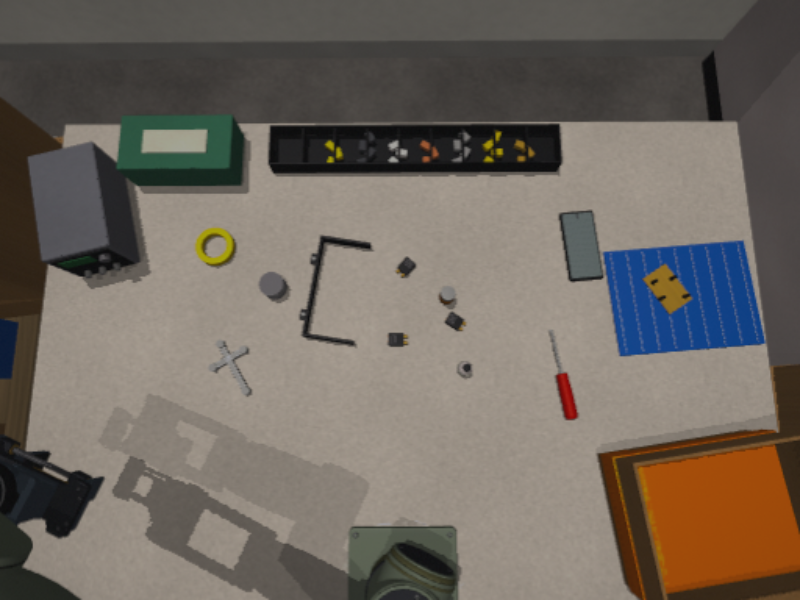

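View pics/scene1.png

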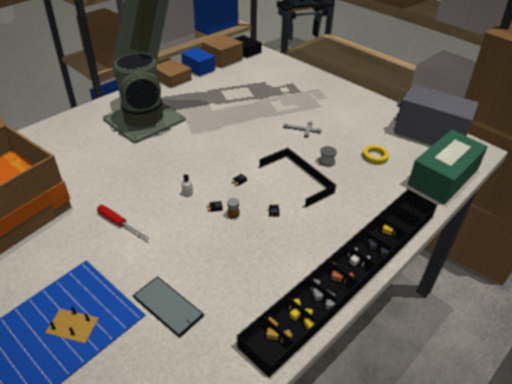

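The top view (800x600) shows the bay's mouth facing right (walls near (320,240)-(370,245) and (308,335)-(353,343)). The connectors are at (407,266), (398,340) and (456,321), the jar at (448,296), and the flux at (465,368).

```bash
python3 - <<'E'
from h import *
z=np.load('s.npz')
for k in 'ab':
    W=z[k]; col=z[k+'c']; H=W[...,2]
    m=((H>0.006)&(H<0.08)&(W[...,0]>.3)&(W[...,0]<.8)&(abs(W[...,1]-.05)<.33)).astype(np.uint8)
    n,L,st,c=cv2.connectedComponentsWithStats(m)
    print(k)
    for i in range(1,n):
        if st[i,4]<12: continue
        P=W[L==i]; r=cv2.minAreaRect(P[:,:2].astype(np.float32)*1000)
        print(c[i].round(),st[i,4],'h',np.percentile(P[:,2],[50,95]).round(3),'rect',np.round(r[0]),np.round(r[1]),round(r[2]),'box',cv2.boxPoints(r).round().tolist() if st[i,4]>400 else '', col[L==i].mean(0).round())
E
```

```text
a
[145. 158.] 131 h [0.018 0.021] rect [661. 364.] [31. 77.] 90 box  [141. 133.  15.]
[208. 182.] 391 h [0.027 0.032] rect [568. 137.] [114. 213.] 81 box  [46. 44. 43.]
[259. 170.] 87 h [0.013 0.017] rect [614.  -9.] [26. 37.] 43 box  [62. 58. 53.]
[173. 182.] 206 h [0.039 0.042] rect [575. 263.] [48. 45.] 1 box  [97. 94. 95.]
[285. 188.] 99 h [0.046 0.05 ] rect [551. -92.] [29. 28.] 11 box  [112. 106. 100.]
[290. 205.] 91 h [0.012 0.016] rect [ 500. -111.] [39. 26.] 58 box  [61. 56. 52.]
[253. 216.] 87 h [0.012 0.016] rect [464.   9.] [35. 23.] 90 box  [64. 59. 54.]
[148. 233.] 234 h [0.009 0.013] rect [409. 344.] [116.  73.] 7 box  [128. 125. 123.]
[297. 235.] 76 h [0.039 0.064] rect [ 404. -124.] [26. 28.] 45 box  [100.  94.  91.]
b
[304. 128.] 161 h [0.01  0.014] rect [408. 341.] [115.  72.] 5 box  [130. 129. 124.]
[303. 173.] 861 h [0.021 0.031] rect [566. 131.] [108. 217.] 81 box [[450.0, 94.0], [665.0, 60.0], [682.0, 167.0], [467.0, 201.0]] [33. 32. 31.]
[328. 154.] 250 h [0.038 0.042] rect [574. 261.] [48. 49.] 49 box  [91. 90. 89.]
[372. 157.] 154 h [0.017 0.021] rect [661. 364.] [72. 32.] 0 box  [153. 131.  44.]
[186. 185.] 181 h [0.034 0.062] rect [ 407. -130.] [28. 23.] 71 box  [115. 111. 104.]
[239. 179.] 104 h [0.013 0.016] rect [463.   6.] [40. 28.] 88 box  [60. 55. 47.]
[233. 207.] 218 h [0.037 0.049] rect [552. -96.] [30. 31.] 80 box  [97. 87. 76.]
[215. 205.] 125 h [0.013 0.015] rect [ 499. -113.] [39. 30.] 51 box  [60. 56. 49.]
[274. 210.] 111 h [0.013 0.016] rect [614. -10.] [26. 42.] 45 box  [55. 51. 48.]
```

```bash
python3 - <<'E'
from h import *
from scipy.spatial.transform import Rotation as R
s=env.state(); q=s['orientation']; m=R.from_quat([q[1],q[2],q[3],q[0]]).as_matrix()
print(s['t'],s['ee_pos'],m.round(3),s['width'])
d=np.array([.157,.988]);e=np.array([-.988,.157]);M=np.array([.5575,.077])
for n,p in dict(A=(.614,-.0095),B=(.4635,.0075),C=(.4995,-.112),jar=(.5515,-.094),flux=(.405,-.127)).items():
    r=np.array(p)-M;print(n,(r@d).round(3),(r@e).round(3))
ya=np.degrees(np.arctan2(*m[1::-1,1]));print('tool y az',ya,'bay y az',np.degrees(np.arctan2(e[1],e[0])))
E
```

```text
0.1 [0.22628548 0.52813898 0.22122525] [[-0.919  0.394 -0.001]
 [ 0.394  0.919 -0.001]
 [ 0.    -0.002 -1.   ]] 0.996561809604866
A -0.077 -0.069
B -0.083 0.082
C -0.196 0.028
jar -0.17 -0.021
flux -0.225 0.119
tool y az 66.80607745625657 bay y az 170.97080115327998
```

Call:
jog_arm --jaw '[-0.45, -0.45, -0.45, -0.45, -0.45, -0.45, -0.45, -0.45, -0.45, -0.45, -0.45, -0.45, -0.45, -0.45, -0.45, -0.45, -0.45]' --pt "0.0135 -0.036 0" --pt "0.0135 -0.036 0" --pt "0.0135 -0.036 0" --pt "0.0135 -0.036 0" --pt "0.0135 -0.036 0" --pt "0.0135 -0.036 0" --pt "0.0135 -0.036 0" --pt "0.0135 -0.036 0" --pt "0.0135 -0.036 0" --pt "0.0135 -0.036 0" --pt "0.0135 -0.036 0" --pt "0.0135 -0.036 0" --pt "0.0135 -0.036 0" --pt "0.0135 -0.036 0" --pt "0.0135 -0.036 0" --pt "0.0145 -0.034 0" --pt "0 0 0" --roll '[-1.09, -1.09, -1.09, -1.09, -1.09, -1.09, -1.09, -1.09, -1.09, -1.09, -1.09, -1.09, -1.09, -1.09, -1.09, -1.09, 0]'

```text
t: 1.8
ee_pos: [0.4448, -0.0488, 0.2216]
orientation: [0.001, 0.823, 0.568, -0.0]
wrist_force: [-0.9, 1.4, 0.3]
width: 0.275
finger_force: 0.0
```

```bash
python3 - <<'E'
from h import *
s=snap('wrist','w1.png');W=cloud(s);H=W[...,2]
m=((H>0.006)&(H<0.08)&(W[...,0]>.3)&(W[...,0]<.8)&(abs(W[...,1]-.05)<.33)).astype(np.uint8)
n,L,st,c=cv2.connectedComponentsWithStats(m)
for i in range(1,n):
    if st[i,4]<100: continue
    P=W[L==i]; r=cv2.minAreaRect(P[:,:2].astype(np.float32)*1000)
    print(c[i].round(),st[i,4],np.percentile(P[:,2],[50,95]).round(3),np.round(r[0]),np.round(r[1]),round(r[2]),cv2.boxPoints(r).round().tolist())
E
```

```text
[208.  28.] 378 [0.029 0.031] [461. 127.] [64.  7.] 80 [[452.0, 96.0], [459.0, 95.0], [470.0, 158.0], [463.0, 159.0]]
[385.  10.] 299 [0.022 0.031] [660.  75.] [26.  8.] 85 [[655.0, 63.0], [663.0, 62.0], [665.0, 88.0], [657.0, 88.0]]
[366.  94.] 673 [0.014 0.015] [614.  -9.] [27. 39.] 48 [[591.0, -6.0], [620.0, -32.0], [638.0, -12.0], [609.0, 14.0]]
[246. 122.] 588 [0.014 0.015] [463.   8.] [39. 26.] 89 [[450.0, -11.0], [476.0, -11.0], [476.0, 27.0], [450.0, 28.0]]
[340. 176.] 717 [0.047 0.049] [551. -93.] [29. 30.] 67 [[532.0, -100.0], [560.0, -112.0], [571.0, -85.0], [543.0, -74.0]]
[303. 197.] 529 [0.013 0.015] [ 499. -111.] [40. 26.] 56 [[477.0, -120.0], [499.0, -135.0], [521.0, -101.0], [499.0, -87.0]]
[239. 234.] 467 [0.038 0.061] [ 404. -122.] [23. 28.] 68 [[387.0, -128.0], [413.0, -138.0], [422.0, -117.0], [396.0, -107.0]]
```

View pics/w1.png

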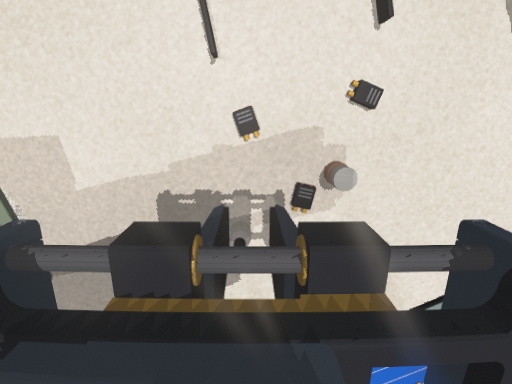

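Call:
jog_arm --jaw '[-0.69, -0.69, -0.69, -0.69, -0.69, -0.69, -0.69, -0.69]' --pt "-0.005 0 -0.04" --pt "0 0 -0.04" --pt "0 0 -0.04" --pt "0 0 -0.04" --pt "0 0 -0.03" --pt "0 0 -0.018" --pt "0 0 0" --pt "0 0 0" --roll '[0, 0, 0, 0, 0, 0, 0, 0]'

```text
t: 2.65
ee_pos: [0.4384, -0.0447, 0.0143]
orientation: [-0.0, 0.821, 0.571, -0.0]
wrist_force: [-0.2, -0.2, 0.4]
width: 0.157
finger_force: 0.0
```

Call:
jog_arm --jaw '[-0.69, -0.69, -0.69, -0.69, -0.69, -0.69, -0.69, -0.69, -0.69, -0.69, -0.69, -0.69, -0.69, -0.69, -0.69, -0.69, -0.69, -0.69, -0.69]' --pt "0.0035 0.0094 0" --pt "0.0035 0.0094 0" --pt "0.0035 0.0094 0" --pt "0.0035 0.0094 0" --pt "0.0035 0.0094 0" --pt "0.0035 0.0094 0" --pt "0.0035 0.0094 0" --pt "0.0035 0.0094 0" --pt "0.0035 0.0094 0" --pt "0.0035 0.0094 0" --pt "0.0035 0.0094 0" --pt "0.0035 0.0094 0" --pt "0.0035 0.0094 0" --pt "0.0035 0.0094 0" --pt "0.002 0.0056 0" --pt "0.0017 0.0047 0" --pt "0.001 0.003 0" --pt "0.0008 0.002 0" --pt "0 0 0" --roll '[0, 0, 0, 0, 0, 0, 0, 0, 0, 0, 0, 0, 0, 0, 0, 0, 0, 0, 0]'

```text
t: 4.55
ee_pos: [0.493, 0.1016, 0.014]
orientation: [-0.0, 0.821, 0.571, 0.0]
wrist_force: [0.0, -0.1, 0.9]
width: 0.154
finger_force: 0.2
```

```bash
cat >> h.py <<'E'
def blobs(n,f=None):
    d=np.array([.157,.988]);e=np.array([-.988,.157]);M=np.array([.5575,.077])
    s=snap(n,f);W=cloud(s);H=W[...,2]
    m=((H>0.006)&(H<0.08)&(W[...,0]>.36)&(W[...,0]<.75)&(abs(W[...,1]-.02)<.2)).astype(np.uint8)
    k,L,st,c=cv2.connectedComponentsWithStats(m)
    for i in range(1,k):
        if st[i,4]<25: continue
        P=W[L==i]; r=cv2.minAreaRect(P[:,:2].astype(np.float32)*1000); q=np.array(r[0])/1000-M
        print(st[i,4],'h',np.percentile(P[:,2],95).round(3),'world',np.round(r[0]),'bay',(1000*np.array([q@d,q@e])).round(),np.round(r[1]),round(r[2]))
E
python3 - <<'E'
from h import *
blobs('scene','s2.png')
E
```

```text
227 h 0.055 world [494. 103.] bay [16. 66.] [75. 55.] 38
568 h 0.03 world [620. 157.] bay [ 88. -49.] [ 93. 194.] 48
182 h 0.062 world [ 407. -130.] bay [-228.  116.] [29. 22.] 65
221 h 0.049 world [553. -97.] bay [-172.  -23.] [31. 30.] 48
121 h 0.016 world [ 500. -113.] bay [-197.   27.] [39. 29.] 50
112 h 0.015 world [615. -11.] bay [-78. -71.] [26. 41.] 44
```

View pics/s2.png

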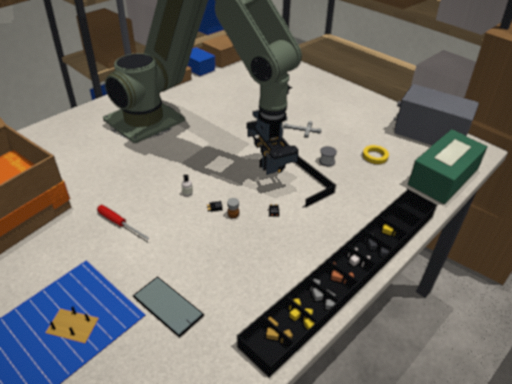

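Call:
jog_arm --jaw '[-0.69, -0.69, -0.69, -0.69, -0.69, -0.69, -0.69, -0.69, -0.69, -0.69, -0.69, -0.69]' --pt "-0.007 -0.0188 0" --pt "-0.007 -0.0188 0" --pt "0 0 0.045" --pt "0 0 0.045" --pt "0.023 -0.0225 0.01" --pt "0.023 -0.0225 0" --pt "0.023 -0.0225 0" --pt "0.023 -0.0225 0" --pt "0.023 -0.0225 0" --pt "0.023 -0.0225 0" --pt "0 0 0" --pt "0 0 0" --roll '[0, 0, 0, 0, 0.7, 0.7, 0.7, 0.7, 0.7, 0.8, 0, 0]'

```text
t: 5.8
ee_pos: [0.6165, -0.0716, 0.1133]
orientation: [-0.001, 0.701, 0.713, -0.0]
wrist_force: [0.2, 0.3, 0.8]
width: 0.157
finger_force: 0.0
```

```bash
python3 - <<'E'
from h import *
blobs('scene','s3.png');blobs('wrist','w3.png')
E
```

```text
652 h 0.031 world [565. 132.] bay [55.  1.] [110. 217.] 80
180 h 0.062 world [ 407. -130.] bay [-229.  116.] [28. 22.] 65
217 h 0.049 world [552. -97.] bay [-172.  -22.] [30. 30.] 74
120 h 0.016 world [ 499. -113.] bay [-197.   28.] [39. 28.] 52
112 h 0.016 world [614. -10.] bay [-77. -69.] [26. 42.] 45
444 h 0.031 world [662.  78.] bay [  17. -103.] [32.  6.] 80
1164 h 0.015 world [614. -10.] bay [-77. -70.] [26. 40.] 48
806 h 0.048 world [555. -86.] bay [-162.  -23.] [17. 31.] 69
826 h 0.015 world [ 499. -112.] bay [-195.   28.] [41. 26.] 56
241 h 0.024 world [ 413. -120.] bay [-217.  111.] [ 7. 24.] 32
```

View pics/w3.png

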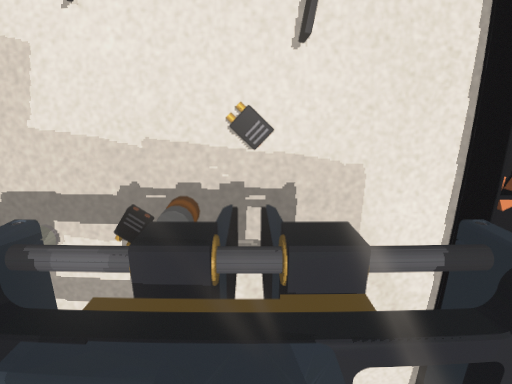

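Call:
jog_arm --jaw '[-0.69, -0.69, -0.69, -0.69, -0.69]' --pt "0 0 -0.035" --pt "0 0 -0.035" --pt "0 0 -0.02" --pt "0 0 -0.009" --pt "0 0 0" --roll '[0, 0, 0, 0, 0]'

```text
t: 6.4
ee_pos: [0.6158, -0.0704, 0.0142]
orientation: [-0.001, 0.7, 0.714, -0.001]
wrist_force: [-0.3, -0.4, 0.1]
width: 0.161
finger_force: 0.0
```

Call:
jog_arm --jaw '[-0.69, -0.69, -0.69, -0.69, -0.69, -0.69, -0.69, -0.69, -0.69, -0.69, -0.69, -0.69, -0.69, -0.69, -0.69, -0.69, -0.69, -0.69, -0.69]' --pt "0 0.01 0" --pt "0 0.01 0" --pt "0 0.01 0" --pt "0 0.01 0" --pt "0 0.01 0" --pt "0 0.01 0" --pt "0 0.01 0" --pt "0 0.01 0" --pt "0 0.01 0" --pt "0 0.01 0" --pt "0 0.01 0" --pt "0 0.01 0" --pt "0 0.01 0" --pt "0 0.008 0" --pt "0 0.006 0" --pt "0 0.005 0" --pt "0 0.003 0" --pt "0 0.001 0" --pt "0 0 0" --roll '[0, 0, 0, 0, 0, 0, 0, 0, 0, 0, 0, 0, 0, 0, 0, 0, 0, 0, 0]'

```text
t: 8.3
ee_pos: [0.6169, 0.0819, 0.0149]
orientation: [-0.0, 0.7, 0.714, 0.0]
wrist_force: [0.2, 0.4, -0.4]
width: 0.156
finger_force: 0.2
```

Call:
jog_arm --jaw '[-0.69, -0.69, -0.69, -0.69, -0.69, -0.69, -0.69, -0.69, -0.69, -0.69, -0.69, -0.69, -0.69, -0.69]' --pt "0 -0.02 0" --pt "0 -0.02 0" --pt "0 0 0.045" --pt "0 0 0.045" --pt "-0.0158 -0.026 0.01" --pt "-0.0158 -0.026 0" --pt "-0.0158 -0.026 0" --pt "-0.0158 -0.026 0" --pt "-0.0158 -0.026 0" --pt "-0.0158 -0.026 0" --pt "-0.0158 -0.026 0" --pt "-0.0158 -0.026 0" --pt "0 0 0" --pt "0 0 0" --roll '[0, 0, 0, 0, -0.25, -0.25, -0.25, -0.25, -0.25, -0.25, -0.25, -0.25, 0, 0]'

```text
t: 9.7
ee_pos: [0.4904, -0.1664, 0.115]
orientation: [-0.0, 0.76, 0.649, 0.0]
wrist_force: [-0.1, -0.4, -0.3]
width: 0.156
finger_force: 0.0
```

```bash
python3 - <<'E'
from h import *
s=snap('scene');cv2.imwrite('pics/s4.png',cv2.resize(s['color'][110:250,150:370,::-1],None,fx=3.6,fy=3.6))
blobs('wrist')
E
```

```text
1482 h 0.049 world [551. -94.] bay [-170.  -20.] [31. 30.] 85
1124 h 0.015 world [ 499. -112.] bay [-196.   28.] [39. 26.] 57
1204 h 0.062 world [ 406. -125.] bay [-224.  118.] [23. 28.] 14
```

View pics/s4.png

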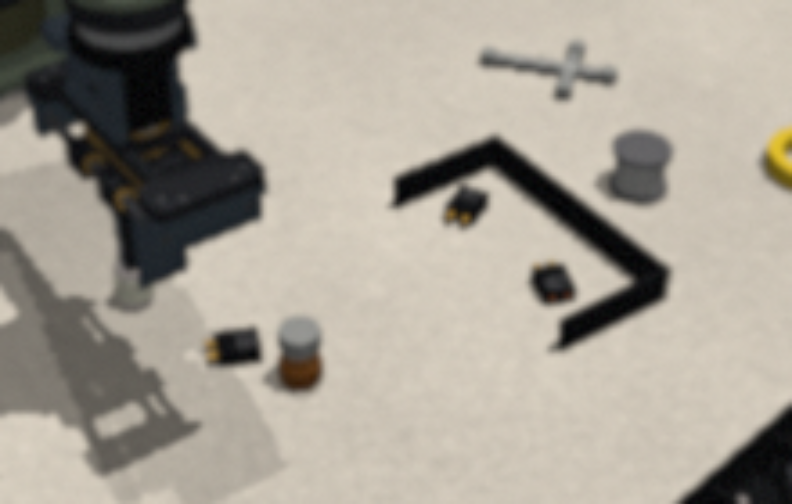

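B (466,205) and A (553,282) both lie inside the bay. C is at (235,347) beside the jar (300,352).

Call:
jog_arm --jaw '[-0.69, -0.69, -0.69, -0.69, -0.69]' --pt "0 0 -0.035" --pt "0 0 -0.035" --pt "0 0 -0.02" --pt "0 0 -0.011" --pt "0 0 0" --roll '[0, 0, 0, 0, 0]'

```text
t: 10.3
ee_pos: [0.4902, -0.1652, 0.0128]
orientation: [-0.001, 0.759, 0.651, -0.001]
wrist_force: [-0.7, 0.3, -0.5]
width: 0.155
finger_force: 0.0
```

Call:
jog_arm --jaw '[-0.69, -0.69, -0.69, -0.69, -0.69, -0.69, -0.69, -0.69, -0.69, -0.69, -0.69, -0.69]' --pt "0.0016 0.0099 0" --pt "0.0016 0.0099 0" --pt "0.0016 0.0099 0" --pt "0.0016 0.0099 0" --pt "0.0016 0.0099 0" --pt "0.0016 0.0099 0" --pt "0.0016 0.0099 0" --pt "0.0016 0.0099 0" --pt "0.0016 0.0099 0" --pt "0.0016 0.0099 0" --pt "0.0012 0.007 0" --pt "0 0 0" --roll '[0, 0, 0, 0, 0, 0, 0, 0, 0, 0, 0, 0]'

```text
t: 11.5
ee_pos: [0.5078, -0.0592, 0.0139]
orientation: [-0.0, 0.759, 0.651, 0.0]
wrist_force: [-0.5, 0.7, -0.3]
width: 0.157
finger_force: 0.0
```

```bash
python3 - <<'E'
from h import *
blobs('wrist');s=snap('scene');cv2.imwrite('pics/s5.png',cv2.resize(s['color'][110:250,150:370,::-1],None,fx=3.6,fy=3.6))
E
```

```text
4215 h 0.055 world [512. -38.] bay [-121.   27.] [62. 35.] 59
345 h 0.077 world [499. -60.] bay [-144.   36.] [29.  3.] 84
373 h 0.077 world [516. -62.] bay [-144.   19.] [30.  3.] 81
```

View pics/s5.png

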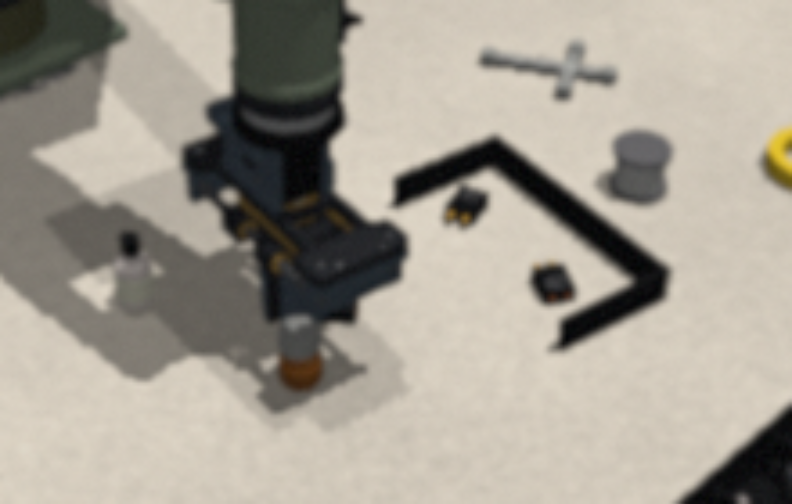

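Call:
jog_arm --jaw '[-0.69, -0.69, -0.69, -0.69, -0.69, -0.69, -0.69, -0.69, -0.69, -0.69, -0.69, -0.69, -0.69, -0.69, -0.69, -0.69, -0.69, -0.69, -0.69]' --pt "0.0028 0.0096 0" --pt "0.0028 0.0096 0" --pt "0.0028 0.0096 0" --pt "0.0028 0.0096 0" --pt "0.0028 0.0096 0" --pt "0.0028 0.0096 0" --pt "0.0028 0.0096 0" --pt "0.0028 0.0096 0" --pt "0.0028 0.0096 0" --pt "0.0028 0.0096 0" --pt "0.0028 0.0096 0" --pt "0.0028 0.0096 0" --pt "0.0028 0.0096 0" --pt "0.0028 0.0096 0" --pt "0.002 0.0067 0" --pt "0.0014 0.0048 0" --pt "0.0008 0.0029 0" --pt "0.0006 0.002 0" --pt "0 0 0" --roll '[0, 0, 0, 0, 0, 0, 0, 0, 0, 0, 0, 0, 0, 0, 0, 0, 0, 0, 0]'

```text
t: 13.5
ee_pos: [0.5518, 0.0907, 0.014]
orientation: [0.0, 0.76, 0.65, 0.0]
wrist_force: [-0.4, -0.5, -0.0]
width: 0.157
finger_force: 0.0
```

Call:
jog_arm --jaw '[-0.69, -0.69, -0.69, -0.69, -0.69, -0.69, -0.69, -0.69, -0.69, -0.69, -0.69, -0.69]' --pt "-0.0028 -0.015 0" --pt "-0.0028 -0.02 0" --pt "0 0 0.04" --pt "0 0 0.045" --pt "0 0 0.045" --pt "-0.03 -0.03 0" --pt "-0.03 -0.03 0" --pt "-0.03 -0.03 0" --pt "-0.03 -0.03 0" --pt "-0.03 -0.03 0" --pt "0 0 0" --pt "0 0 0" --roll '[0, 0, 0, 0, 0, 0, 0, 0, 0, 0, 0, 0]'

```text
t: 14.7
ee_pos: [0.3954, -0.0955, 0.1442]
orientation: [0.0, 0.761, 0.649, 0.0]
wrist_force: [-0.1, 0.1, 0.4]
width: 0.157
finger_force: 0.0
```

```bash
python3 - <<'E'
from h import *
s=snap('scene');W=cloud(s)
cv2.imwrite('pics/s6.png',cv2.resize(s['color'][110:250,150:370,::-1],None,fx=3.6,fy=3.6))
blobs('scene')
d=np.array([.157,.988]);e=np.array([-.988,.157])
q=W[...,:2]-[.5575,.077];x=q@d;y=q@e
m=((W[...,2]>.008)&(W[...,2]<.02)&(x>-.05)&(x<.09)&(abs(y)<.09)).astype(np.uint8)
k,L,st,c=cv2.connectedComponentsWithStats(m)
for i in range(1,k):
    if st[i,4]>20: r=cv2.minAreaRect(np.stack([x[L==i],y[L==i]],-1).astype(np.float32)*1000);print('bay',r,c[i])
E
```

```text
867 h 0.031 world [565. 131.] bay [55.  1.] [110. 217.] 81
91 h 0.016 world [500. 131.] bay [44. 65.] [28. 40.] 22
181 h 0.06 world [ 406. -129.] bay [-228.  118.] [27. 25.] 86
96 h 0.015 world [559. 119.] bay [42.  6.] [37. 27.] 42
98 h 0.016 world [608. 110.] bay [ 41. -45.] [26. 42.] 64
220 h 0.049 world [552. -96.] bay [-172.  -22.] [29. 32.] 83
bay ((41.65746307373047, 63.73088073730469), (42.616336822509766, 26.12678337097168), 23.296688079833984) [279.17283951 165.69135802]
bay ((40.535545349121094, 3.855783462524414), (30.43825912475586, 36.49653244018555), 51.26505661010742) [291.94444444 176.94444444]
bay ((40.61099624633789, -46.4437370300293), (41.09036636352539, 25.496896743774414), 65.65326690673828) [303.38202247 187.20224719]
```

View pics/s6.png

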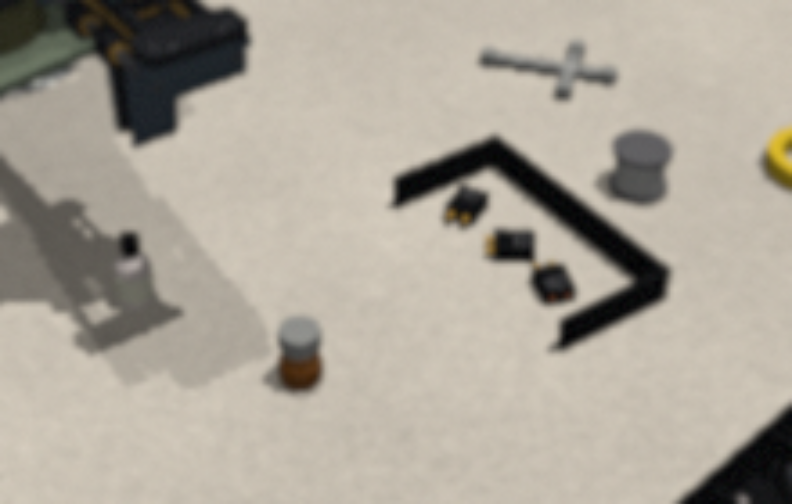

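All three connectors, at (466,205), (515,245) and (553,282), lie about 41 mm past the mouth. The jar and flux are where they started and the arm is clear.

```bash
python3 -c "
from station import env
print(env.close_job())"
```

```text
the job is handed in; nothing more can be done
None
```

I swept all three connectors into the bay, with housing centres measured at about 41 mm past the mouth against the 22 mm needed. The jar and flux stayed in place, and I handed the job in at about 15 s; no verdict came back.

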